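Line up the bench pots by height on the storage ledge

TASK

Put the four lidded pots on the storage ledge in order of height, one upright in the middle of each round pad: the tallest on the pad next to the upright steel end plate, then each shorter one in turn, so that the shortest stands at the other end. Leave the small blue box, the tape roll and the caliper behind the ledge where they lie.

Things in the scene. Friction and masses are not known exactly. Their poses are not given: they have to be found in the camera images.
- grease_pot: Squat white pot with a white lid and a blue band, 48 mm in diameter and 34 mm tall, round all about and of one width from foot to lid, standing upright, loose, about 0.1 kg. Origin at the centre of its underside, z up through the lid.
- flux_jar: Small brown jar with a black lid, 42 mm in diameter and 40 mm tall, round all about and of one width from foot to lid, standing upright, loose, about 0.1 kg. Origin at the centre of its underside, z up through the lid.
- bolt_pot: White pot with a red lid, 52 mm in diameter and 58 mm tall, round all about and of one width from foot to lid, standing upright, loose, about 0.1 kg. Origin at the centre of its underside, z up through the lid.
- paste_jar: Slim grey jar with a white lid and a paper band, 46 mm in diameter and 68 mm tall, round all about and of one width from foot to lid, standing upright, loose, about 0.1 kg. Origin at the centre of its underside, z up through the lid.
- ledge: Flat aluminium bar fixed to the bench, 76 mm wide (its x), 390 mm long (its y) and 14 mm high, with four round dark rubber pads (60 mm across, flush) in a row along its top. Origin at the centre of its underside, y along the bar, z up; the pads' centres are at x = 0 and y = -127.5, -42.5, +42.5 and +127.5 mm, their tops at z = 14 mm.
- end_plate: Upright steel plate fixed on one end of the ledge (which end differs from start to start), 66 mm wide across the bar, 6 mm thick, standing 44 mm above the ledge's top. Origin at the centre of its foot, on the ledge's top and centre line, 184 mm from the ledge's centre, so 56.5 mm beyond the pad next to it. The other end bears only a flat steel strip 4 mm high.
- term_box: Small blue lidded parts box with a clear top, 52 x 68 x 22 mm, loose, behind the ledge: a bystander. Origin at the centre of its underside.
- tape_roll: Black roll of tape lying flat, 59 mm across and 19 mm high, loose, behind the ledge: a bystander. Origin at the centre of its underside.
- caliper: Steel caliper lying flat, 58 x 193 x 8 mm, long along its y, loose, behind the ledge: a bystander. Origin at the centre of its underside.
There are look-alikes about, which are no part of the job. Leave any purple look-alike of the paste_jar alone.

How it is judged (in metres and radians):
At the end, for the whole second after the job is handed in: Each pot stands upright (within 0.12 rad) on the ledge's top, its centre within 12 mm along and 12 mm across of its own pad's centre: the 68 mm jar next to the end plate, then the 58 mm and 40 mm ones, and the 34 mm pot at the other end; all released and at rest (((y of end_plate in the frame of ledge above 0 m and (y of grease_pot in the frame of ledge between -0.1395 and -0.1155 m and x of grease_pot in the frame of ledge between -0.012 and 0.012 m) and (y of flux_jar in the frame of ledge between -0.0545 and -0.0305 m and x of flux_jar in the frame of ledge between -0.012 and 0.012 m) and (y of bolt_pot in the frame of ledge between 0.0305 and 0.0545 m and x of bolt_pot in the frame of ledge between -0.012 and 0.012 m) and (y of paste_jar in the frame of ledge between 0.1155 and 0.1395 m and x of paste_jar in the frame of ledge between -0.012 and 0.012 m)) or (y of end_plate in the frame of ledge below 0 m and (y of grease_pot in the frame of ledge between 0.1155 and 0.1395 m and x of grease_pot in the frame of ledge between -0.012 and 0.012 m) and (y of flux_jar in the frame of ledge between 0.0305 and 0.0545 m and x of flux_jar in the frame of ledge between -0.012 and 0.012 m) and (y of bolt_pot in the frame of ledge between -0.0545 and -0.0305 m and x of bolt_pot in the frame of ledge between -0.012 and 0.012 m) and (y of paste_jar in the frame of ledge between -0.1395 and -0.1155 m and x of paste_jar in the frame of ledge between -0.012 and 0.012 m))) and angle between each of grease_pot, flux_jar, bolt_pot, paste_jar's own z axis and vertical below 0.12 rad and z of grease_pot in the frame of ledge between 0.009 and 0.019 m and linear speed of each of grease_pot, flux_jar, bolt_pot, paste_jar below 0.02 m/s and angular speed of each of grease_pot, flux_jar, bolt_pot, paste_jar below 0.3 rad/s and contact force between each of grease_pot, flux_jar, bolt_pot, paste_jar and the fingers below 0.1 N and z of flux_jar in the frame of ledge between 0.009 and 0.019 m and z of bolt_pot in the frame of ledge between 0.009 and 0.019 m and z of paste_jar in the frame of ledge between 0.009 and 0.019 m); the robot touches nothing.
It fails at once if the blue parts box is moved more than 25 mm (distance of term_box from where it was at the start of the episode above 0.025 m).
It fails at once if the tape roll is moved more than 25 mm (distance of tape_roll from where it was at the start of the episode above 0.025 m).
It fails at once if the caliper is moved more than 25 mm (distance of caliper from where it was at the start of the episode above 0.025 m).
It also fails if it takes over 96 s, if anything falls off the work surface, if the arm or the gripper's body presses on something with over 40 N, if the wrist force passes 120 N, or if a joint passes its speed limit or range.

ROBOT

A 6-joint arm with a two-finger parallel gripper is mounted at the origin on a cart in front of the work surface, level with it; the furniture and walls round the work are solid. World frame = base frame: x ahead of the robot, y to its left, z up, the work surface at z = 0. Lengths are in mm, angles in rad, forces in N, time in s.
With the tool pointing down it reaches from about 350 to 775 mm from the base axis. Payload 7.3 kg.
Tool frame: the origin (TCP) lies midway between the tips of the shut fingers; the grasp point (between the pads) lies 19 mm behind it; x points along the fingers, y is the direction in which the jaws open and shut, and the axes are right-handed (so a half turn about x gives the same grasp; the last joint's range is limited). The gripper opens to 92 mm and grips with 3 to 60 N. Pads are 19 mm wide; open, the fingers measure 130 mm over their backs; the gripper's body (75 mm by 190 mm) begins 47 mm behind the grasp point.
Start: joints at [-1.294, 0.342, 1.524, -0, 1.275, -0.146], TCP at [215.439, -478.78, 226.741] pointing down, gripper open.
Joint ranges: [-2.53, 2.53], [-0.77, 2.02], [0.04, 2.7], [-1, 4.14], [0.28, 2.66], [-3.11, 3.11]. Speed limits (rad/s): [2.57, 2.57, 3.14, 3.14, 3.14, 3.14].

INTERFACE

Orientations are given as [roll, pitch, yaw] about the fixed x, y, z axes, in that order (R = Rz(yaw) Ry(pitch) Rx(roll)).
In Python, from plant import get_obs, capture, close_job gives the robot as it stands. The module is installed in compiled form; this text tells all that it offers.
- The arm moves only by the tool send_rows, never from a script. Its argument "moves" is a list of rows, each a list of 4 numbers: the shift along the tool's x, y, z in mm, then the turn about the tool's x in degrees. In form: [[tx, ty, tz, yaw], ...]. A call has 1 to 8 rows; each row shifts and turns the commanded pose from where the row before left it, along the tool's axes as they then stand; what a row does not reach is not made up. A row lasts 1/8 s, in which the tool goes at most 62.5 mm and 10.7 degrees, less where a joint would pass 70% of its speed; a pose out of reach is approached as far as the arm can. A call with a gripper value outside its range is refused whole. "hand" is the opening, from 0 (shut) to 1 (fully open), set as the call begins (left out, the last holds). The fingers move at their own pace and stop on an object; the grip force is fixed at half the most. Time passes only in rows, so rows that do not move let the fingers close. It gives the time, the measured TCP pose, the force and the opening at its end, in the units of the state.
- get_obs(): the state, without advancing time (a new reading comes with each control period).
- capture(name): name is "scene" or "top"; returns a dict with "image" (420x560x3 uint8, red, green, blue), "K" (3x3 intrinsics, pixels), "position" and "attitude" of the camera in the world. Camera axes: x right, y down, z forward; pixel columns grow to the right and rows downward; lengths in mm; the calibration is good to about 2 mm. A picture is of the moment at which its call begins. There is no depth.
- close_job(): hands the job in, once; it reports no verdict.
The state is a dict: "time": time; "joint_positions": joint angles; "dq": joint speeds; "tau": joint torques, N m; "tool_pos": TCP position; "tcp_rot": TCP orientation; "contact_force": force on the tool from outside, world axes, zero at the start; "moment": the same for the moment, N m; "grip_width": finger opening in mm.
Only numpy, scipy, OpenCV 4.12 (cv2) and the standard library are available. Lean on these libraries where they do the work, as an engineer would, in place of code of your own. Each camera call takes 0.05 s, during which the arm holds its last target. There are 200 camera calls.

## Working session

There is one attempt and no reset: what is moved stays moved. The work goes in short steps, Python scripts to look and compute and a tool call to move; the robot and the scene stay as the last step left them, time stands still between calls to the robot, and variables do not carry over. Pictures are saved under pics/ and viewed, about 12 in all and at most 16, crops included, and the job is handed in when it is done.

Besides the shell and the picture viewer there is one more tool, called after "Call:" in YAML: its name, and indented under it one key for each argument. send_rows: Moves the arm, as the interface text tells. Its arguments: {"type":"object","properties":{"moves":{"type":"array","items":{"type":"array","items":{"type":"number"}}},"hand":{"type":"number"}},"required":["moves"]}

```bash
mkdir -p pics; python3 - <<'E'
from plant import get_obs, capture
import cv2,pickle
print(get_obs())
for n in("top","scene"):
    c=capture(n); pickle.dump(c,open(n+'.pkl','wb')); cv2.imwrite(f'pics/{n}0.png',c['image'][:,:,::-1])
    print(n,c['K'],c['position'],c['attitude'])
E
```

```text
{'time': 0.0, 'joint_positions': array([-1.29399317e+00,  3.42711252e-01,  1.52501945e+00, -1.09494234e-05,
        1.27538350e+00, -1.45971227e-01]), 'dq': array([-0.00054226,  0.00024934,  0.00101598, -0.00010613, -0.00080399,
       -0.00021787]), 'tau': array([-1.46781302e-03, -4.31246245e+01, -2.44219333e+01,  7.17184972e-02,
        5.59122430e-02, -1.17765535e-04]), 'tool_pos': array([ 215.32265666, -478.36872796,  226.05006178]), 'tcp_rot': array([-1.70988635,  1.56927474,  1.85448388]), 'contact_force': array([ 0.66778131,  0.08712907, -0.14560574]), 'moment': array([-0.04578591,  0.08765791, -0.02391363]), 'grip_width': 92.01756292034624}
top [[519.51628076   0.         279.81230551]
 [  0.         519.51628076 210.82781631]
 [  0.           0.           1.        ]] [ 372.99673916  -51.17283293 1243.00357617] [-2.94531036e+00  1.17826210e-03 -1.58874582e+00]
scene [[418.79328884   0.         282.18041237]
 [  0.         418.79328884 206.04631886]
 [  0.           0.           1.        ]] [ 308.2677186  -608.01065414  621.41168554] [-2.31464548 -0.01385877 -0.50129293]
```

View pics/top0.png

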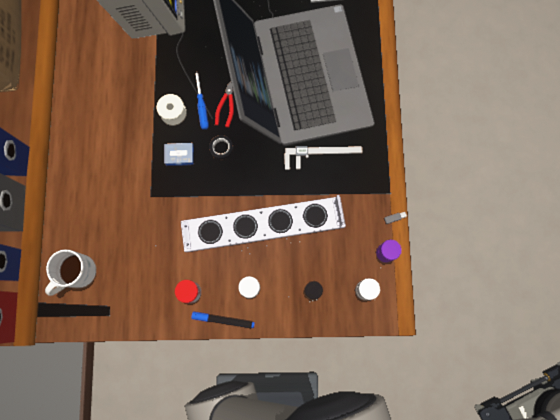

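View pics/scene0.png

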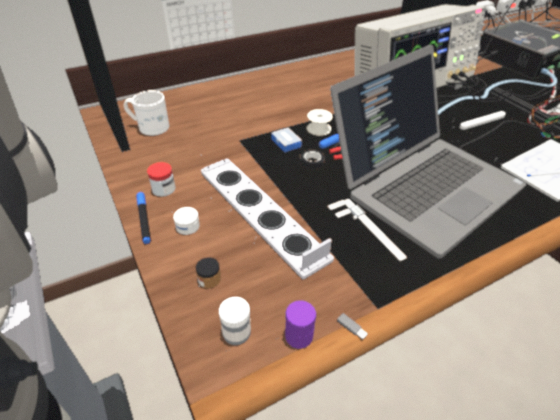

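The top view shows, left to right, the red bolt pot (187,291), grease pot (249,287), flux jar (313,290) and paste jar (368,289), with the purple decoy at (390,250). The pads are at (210,231), (245,226), (280,220) and (316,215), and the end plate is at the right end (340,212). The scene view agrees: the plate is at the paste/purple end.

```bash
cat > h.py <<'E'
import numpy as np, cv2, pickle
from scipy.spatial.transform import Rotation as Ro
from plant import get_obs, capture
def rot(a): return Ro.from_euler('xyz',a).as_matrix()
def cast(c,u,v,z):
    d=rot(c['attitude'])@np.linalg.solve(c['K'],[u,v,1]); p=np.array(c['position'])
    return p+d*(z-p[2])/d[2]
def blobs(m,amin=60):
    cs,_=cv2.findContours(m.astype(np.uint8),cv2.RETR_EXTERNAL,cv2.CHAIN_APPROX_NONE)
    return [(cv2.contourArea(k),cv2.fitEllipse(k),cv2.boundingRect(k)) for k in cs if cv2.contourArea(k)>amin]
E
python3 - <<'E'
from h import *
c=pickle.load(open('top.pkl','rb')); im=c['image']
hsv=cv2.cvtColor(im,cv2.COLOR_RGB2HSV).astype(int); H,S,V=hsv[...,0],hsv[...,1],hsv[...,2]
def roi(m,x0,x1,y0,y1):
    o=np.zeros_like(m); o[y0:y1,x0:x1]=m[y0:y1,x0:x1]; return o
R=dict(bolt=(roi((S>180)&((H<6)|(H>174))&(V>120),165,210,270,312),58),grease=(roi((S<60)&(V>190),230,270,270,305),34),
 flux=(roi(V<60,295,330,272,308),40),paste=(roi((S<60)&(V>190),350,390,270,308),68),
 purple=(roi((H>125)&(H<160)&(S>100),370,410,230,275),68))
for k,(m,z) in R.items():
    for a,e,b in blobs(m): print(k,a,np.round(e[0],1),np.round(e[1],1),b,cast(c,*e[0],z)[:2].round(1))
for i,(u,v) in enumerate([(210,231),(245,226),(280,220),(316,215)]):
    for a,e,b in blobs(roi(V<80,u-17,u+18,v-16,v+17)): print('pad',a,np.round(e[0],1),np.round(e[1],1),cast(c,*e[0],14)[:2].round(1))
cr=np.hstack([cv2.resize(im[265:325,160:280],None,fx=3.2,fy=3.2,interpolation=3),cv2.resize(im[265:325,285:405],None,fx=3.2,fy=3.2,interpolation=3)])
cr2=cv2.resize(im[185:260,170:420],(768,230),interpolation=3)
cv2.imwrite('pics/crop1.png',np.vstack([cr,cr2])[:,:,::-1])
s=get_obs(); print(rot(s['tcp_rot']).round(3))
E
```

```text
bolt 388.5 [185.7 290.8] [21.9 22.6] (175, 280, 23, 23) [428.4 161.7]
grease 320.5 [248.6 286.5] [19.8 20.7] (239, 276, 21, 22) [436.7  21. ]
flux 221.5 [313.2 290.2] [16.6 17.2] (304, 282, 19, 18) [ 425.4 -127.1]
paste 321.0 [369.1 288.5] [19.9 20.6] (359, 278, 21, 22) [ 425.7 -250.7]
purple 394.0 [388.4 250.6] [20.1 25.1] (376, 239, 25, 23) [ 510. -299.]
pad 248.5 [209.3 231.5] [17.5 19.5] [569.9 115.4]
pad 255.0 [244.7 226.2] [17.5 19.4] [581.4  30.8]
pad 252.0 [279.8 221.5] [18.7 20.5] [591.3 -53.6]
pad 261.0 [314.9 216.2] [19.1 20.4] [ 602.7 -138.3]
[[-0.     0.41  -0.912]
 [ 0.001 -0.912 -0.41 ]
 [-1.    -0.001 -0.   ]]
```

View pics/crop1.png

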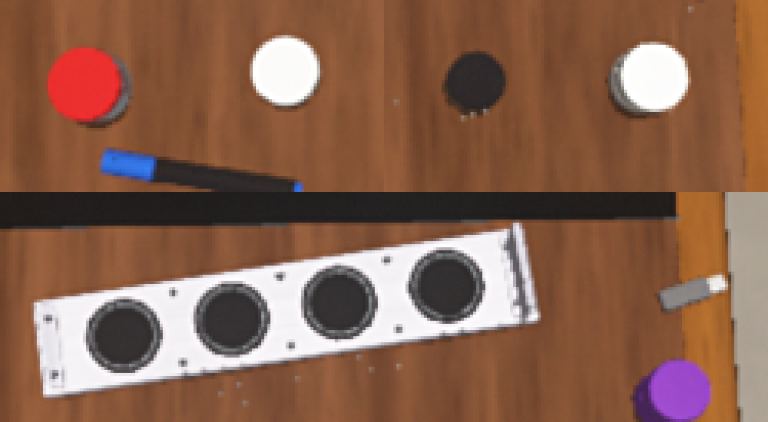

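Call:
send_rows:
  moves:
    - [0,0,0,-10.4]
    - [0,0,0,-10.4]
    - [0,0,0,-10.4]
    - [0,0,0,-10.4]
    - [0,0,0,-10.4]
    - [0,0,0,-10.4]
    - [0,0,0,-10.4]
    - [0,0,0,0]
  hand: 0.8

```text
time: 1.1
tool_pos: [215.4, -478.6, 226.4]
tcp_rot: [-3.007, 1.57, 1.826]
contact_force: [-0.3, 0.3, -0.1]
grip_width: 73.4
```

```bash
cat >> h.py <<'E'
d=np.array([.128,-.992]); a=np.array([.992,.128])
P=dict(grease=(436.7,21.),flux=(425.4,-127.1),bolt=(428.4,161.7),paste=(425.7,-250.7),
 Pgrease=(570,115.1),Pflux=(580.9,30.8),Pbolt=(591.7,-53.6),Ppaste=(602.6,-137.9))
def go(t):
    s=get_obs(); D=np.array(P[t])-s['tool_pos'][:2]; R=rot(s['tcp_rot'])
    print(t,'pos',s['tool_pos'].round(1),'ty,tz:',(R[:2,1]@D).round(1),(R[:2,2]@D).round(1),'yaw(y) deg',np.degrees(np.arctan2(R[1,1],R[0,1])).round(2),s['grip_width'].round(1))
E
python3 -c "
from h import *
go('paste')"
```

```text
Traceback (most recent call last):
  File "h.py", line 16, in go
    print(t,'pos',s['tool_pos'].round(1),'ty,tz:',(R[:2,1]@D).round(1),(R[:2,2]@D).round(1),'yaw(y) deg',np.degrees(np.arctan2(R[1,1],R[0,1])).round(2),s['grip_width'].round(1))
                                                                                                                                                        ^^^^^^^^^^^^^^^^^^^^^
AttributeError: 'float' object has no attribute 'round'
```

```bash
sed -i "s/s\['grip_width'\].round(1)/round(s['grip_width'],1)/" h.py
python3 -c "
from h import *
go('paste')"
```

```text
paste pos [ 215.4 -478.6  226.4] ty,tz: 236.3 -200.8 yaw(y) deg 6.93 73.4
```

Call:
send_rows:
  moves:
    - [0,34,-28,-0.4]
    - [0,34,-28,0]
    - [0,34,-29,0]
    - [20,34,-29,0]
    - [20,34,-29,0]
    - [20,34,-29,0]
    - [20,33,-28,0]
    - [0,0,0,0]

```text
time: 2.1
tool_pos: [425.3, -247.4, 145.1]
tcp_rot: [-2.487, 1.567, 2.355]
contact_force: [-0.1, -1.0, 1.4]
grip_width: 73.2
```

```bash
python3 - <<'E'
from h import *
go('paste')
c=capture('scene'); cv2.imwrite('pics/s1.png',cv2.resize(c['image'][200:400,150:400],None,fx=2.4,fy=2.4)[:,:,::-1])
E
```

```text
paste pos [ 425.3 -247.4  145.1] ty,tz: -0.1 3.4 yaw(y) deg 7.43 73.2
```

View pics/s1.png

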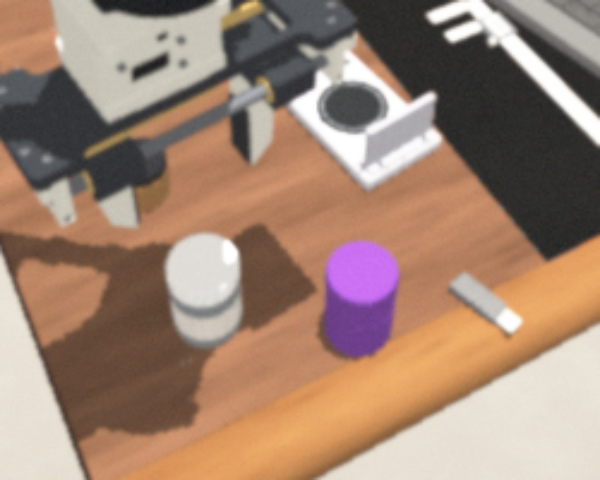

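The gripper (fingers at about (120,200) and (250,140) in the crop) hangs above the paste jar, which appears lower, at (205,290). The purple decoy at (360,300) is clear of the jaws. I'll descend with a small correction.

Call:
send_rows:
  moves:
    - [25,0,3,0]
    - [25,0,0,0]
    - [20,0,0,0]
    - [15,0,0,0]
    - [13,0,0,0]
    - [10,0,0,0]
    - [0,0,0,0]
    - [0,0,0,0]

```text
time: 3.15
tool_pos: [425.5, -253.2, 39.1]
tcp_rot: [0.685, 1.57, -0.756]
contact_force: [-0.3, -0.3, -0.6]
grip_width: 73.7
```

Call:
send_rows:
  moves:
    - [0,0,0,0]
    - [0,0,0,0]
    - [0,0,0,0]
    - [0,0,0,0]
    - [0,0,0,0]
    - [0,0,0,0]
  hand: 0

```text
time: 3.9
tool_pos: [425.4, -253.1, 38.9]
tcp_rot: [0.775, 1.57, -0.666]
contact_force: [0.2, 1.0, 2.9]
grip_width: 45.4
```

```bash
python3 -c "
from h import *
go('paste');go('Ppaste')"
```

```text
paste pos [ 425.4 -253.1   38.9] ty,tz: 0.6 -2.4 yaw(y) deg 7.42 45.4
Ppaste pos [ 425.4 -253.1   38.9] ty,tz: 190.6 -91.4 yaw(y) deg 7.42 45.4
```

Call:
send_rows:
  moves:
    - [-25,0,0,0]
    - [-30,0,0,0]
    - [-25,20,-10,0]
    - [0,35,-18,0]
    - [0,40,-18,0]
    - [0,40,-18,0]
    - [0,35,-16,0]
    - [0,20.5,-10,0]

```text
time: 4.9
tool_pos: [603.4, -137.8, 118.0]
tcp_rot: [-2.012, 1.57, 2.832]
contact_force: [0.4, -0.2, -0.2]
grip_width: 45.4
```

Call:
send_rows:
  moves:
    - [0,0,0,0]
    - [0,0,0,0]
    - [0,0,0,0]

```text
time: 5.28
tool_pos: [601.7, -139.9, 118.7]
tcp_rot: [-1.584, 1.57, -3.026]
contact_force: [-0.0, -1.1, -0.1]
grip_width: 45.1
```

```bash
python3 -c "
from h import *
go('Ppaste')"
```

```text
Ppaste pos [ 601.7 -139.9  118.7] ty,tz: 1.2 -1.8 yaw(y) deg 7.37 45.1
```

Call:
send_rows:
  moves:
    - [20,1,0,0]
    - [20,0,0,0]
    - [12,0,0,0]
    - [7,0,0,0]
    - [4,0,0,0]
    - [2,0,0,0]
    - [0,0,0,0]
    - [0,0,0,0]

```text
time: 6.28
tool_pos: [603.7, -139.1, 54.1]
tcp_rot: [0.985, 1.57, -0.456]
contact_force: [-0.4, 0.8, -0.4]
grip_width: 45.7
```

Call:
send_rows:
  moves:
    - [1.5,0,0,0]
    - [0,0,0,0]
    - [0,0,0,0]

```text
time: 6.65
tool_pos: [603.8, -139.1, 52.9]
tcp_rot: [1.007, 1.57, -0.434]
contact_force: [-0.6, 0.1, 5.0]
grip_width: 45.5
```

Call:
send_rows:
  moves:
    - [0,0,0,0]
    - [0,0,0,0]
    - [0,0,0,0]
    - [0,0,0,0]
    - [-10,0,0,0]
    - [-20,0,0,0]
    - [-30,0,0,0]
    - [-30,0,0,0]
  hand: 0.75

```text
time: 7.65
tool_pos: [603.5, -139.1, 143.8]
tcp_rot: [0.969, 1.57, -0.473]
contact_force: [0.0, 0.1, 0.7]
grip_width: 68.6
```

```bash
python3 -c "
from h import *
go('bolt')"
```

```text
bolt pos [ 603.5 -139.1  143.8] ty,tz: -134.8 -320.9 yaw(y) deg 7.42 68.6
```

Call:
send_rows:
  moves:
    - [0,-10,-25,0]
    - [0,-20,-45,0]
    - [0,-20,-50,0]
    - [0,-20,-50,0]
    - [0,-20,-50,0]
    - [0,-20,-45,0]
    - [0,-15,-35,0]
    - [0,-9.5,-21,0]
  hand: 0.85

```text
time: 8.65
tool_pos: [427.8, 163.4, 143.1]
tcp_rot: [1.682, 1.57, 0.242]
contact_force: [0.7, -0.6, 0.9]
grip_width: 77.8
```

Call:
send_rows:
  moves:
    - [0,0,0,0]
    - [0,0,0,0]
    - [0,0,0,0]

```text
time: 9.02
tool_pos: [429.3, 161.2, 142.3]
tcp_rot: [1.077, 1.57, -0.365]
contact_force: [-0.2, -0.2, 0.0]
grip_width: 78.1
```

```bash
python3 - <<'E'
from h import *
go('bolt')
c=capture('top');im=c['image']; pickle.dump(c,open('top2.pkl','wb'))
hsv=cv2.cvtColor(im,cv2.COLOR_RGB2HSV).astype(int);m=(hsv[...,1]<60)&(hsv[...,2]>190)
cv2.imwrite('pics/t2.png',cv2.resize(im[180:330,150:420],None,fx=2.9,fy=2.9)[:,:,::-1])
E
```

```text
bolt pos [429.3 161.2 142.3] ty,tz: -0.8 -0.6 yaw(y) deg 7.36 78.1
```

View pics/t2.png

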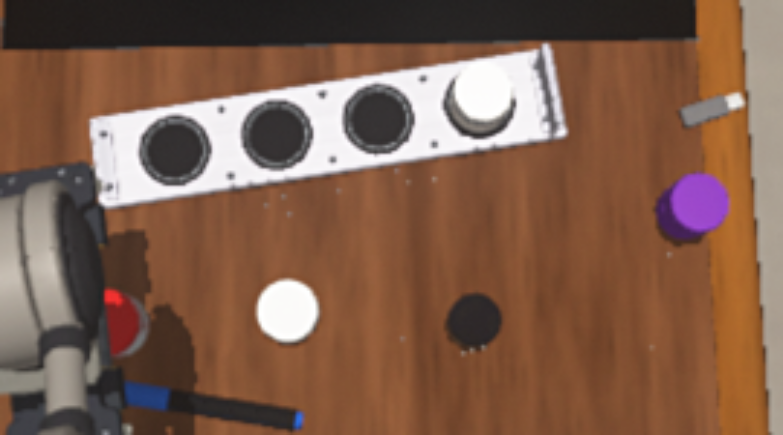

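The paste jar stands upright on the pad by the plate, its lid at crop (484,93), about px (317,212). The bolt pot is partly hidden under the gripper, and the other pots haven't moved. I'll descend on the bolt pot.

Call:
send_rows:
  moves:
    - [25,-0.5,-0.5,0]
    - [25,0,0,0]
    - [20,0,0,0]
    - [15,0,0,0]
    - [14,0,0,0]
    - [10,0,0,0]
    - [5,0,0,0]
    - [0,0,0,0]

```text
time: 10.07
tool_pos: [428.1, 162.3, 28.1]
tcp_rot: [-1.217, 1.57, -2.658]
contact_force: [-0.4, -0.2, -0.3]
grip_width: 77.8
```

Call:
send_rows:
  moves:
    - [0,0,0,0]
    - [0,0,0,0]
    - [0,0,0,0]
    - [0,0,0,0]
    - [0,0,0,0]
    - [0,0,0,0]
  hand: 0

```text
time: 10.82
tool_pos: [428.4, 162.4, 28.5]
tcp_rot: [1.566, 1.57, 0.124]
contact_force: [-0.3, -0.0, 4.1]
grip_width: 51.3
```

```bash
python3 -c "
from h import *
go('bolt');go('Pbolt')
c=pickle.load(open('top2.pkl','rb'));print(cast(c,150+484/2.9,180+93/2.9,82))"
```

```text
bolt pos [428.4 162.4  28.5] ty,tz: -0.1 0.7 yaw(y) deg 7.42 51.3
Pbolt pos [428.4 162.4  28.5] ty,tz: 134.0 235.3 yaw(y) deg 7.42 51.3
[ 599.42424936 -138.33325307   82.        ]
```

Call:
send_rows:
  moves:
    - [-25,0,0,0]
    - [-30,0,0,0]
    - [-25,10,20,0]
    - [0,20,35,0]
    - [0,26,45,0]
    - [0,26,45,0]
    - [0,26,45,0]
    - [0,16,30,0]

```text
time: 11.82
tool_pos: [580.2, -41.9, 107.5]
tcp_rot: [-1.579, 1.57, -3.022]
contact_force: [0.0, -0.5, -1.4]
grip_width: 51.5
```

Call:
send_rows:
  moves:
    - [0,10,15,0]
    - [0,0,0,0]
    - [0,0,0,0]
    - [0,0,0,0]

```text
time: 12.32
tool_pos: [590.7, -52.5, 108.2]
tcp_rot: [-1.913, 1.57, 2.93]
contact_force: [0.2, -0.0, 0.5]
grip_width: 51.4
```

```bash
python3 -c "
from h import *
go('Pbolt')"
```

```text
Pbolt pos [590.7 -52.5 108.2] ty,tz: 0.8 1.2 yaw(y) deg 7.48 51.4
```

Target TCP z is 28.5 + 14 = 42.5.

Call:
send_rows:
  moves:
    - [20,0.5,1,0]
    - [20,0,0,0]
    - [12,0,0,0]
    - [7,0,0,0]
    - [4,0,0,0]
    - [2,0,0,0]
    - [0,0,0,0]
    - [0,0,0,0]

```text
time: 13.32
tool_pos: [592.1, -54.4, 43.5]
tcp_rot: [1.079, 1.57, -0.363]
contact_force: [-0.2, 0.4, -0.7]
grip_width: 51.6
```

Call:
send_rows:
  moves:
    - [1.5,0,0,0]
    - [0,0,0,0]
    - [0,0,0,0]

```text
time: 13.7
tool_pos: [592.2, -54.4, 42.5]
tcp_rot: [1.07, 1.57, -0.371]
contact_force: [-1.7, -0.8, 5.4]
grip_width: 51.4
```

Call:
send_rows:
  moves:
    - [0,0,0,0]
    - [0,0,0,0]
    - [0,0,0,0]
    - [0,0,0,0]
    - [-10,0,0,0]
    - [-20,0,0,0]
    - [-30,0,0,0]
    - [-30,0,0,0]
  hand: 0.8

```text
time: 14.7
tool_pos: [592.0, -54.3, 133.3]
tcp_rot: [1.065, 1.57, -0.376]
contact_force: [0.5, -0.8, -0.6]
grip_width: 73.9
```

```bash
python3 -c "
from h import *
go('flux')"
```

```text
flux pos [592.  -54.3 133.3] ty,tz: -174.6 50.7 yaw(y) deg 7.42 73.9
```

Call:
send_rows:
  moves:
    - [0,-25,7,0]
    - [0,-40,11,0]
    - [0,-45,13,0]
    - [0,-40,12,0]
    - [0,-24.5,8,0]
    - [0,0,0,0]
    - [0,0,0,0]
    - [0,0,0,0]
  hand: 0.75

```text
time: 15.7
tool_pos: [426.4, -127.2, 131.9]
tcp_rot: [1.044, 1.57, -0.396]
contact_force: [-0.4, -0.1, -0.6]
grip_width: 68.5
```

```bash
python3 -c "
from h import *
go('flux')"
```

```text
flux pos [ 426.4 -127.2  131.9] ty,tz: -1.0 -0.2 yaw(y) deg 7.47 68.5
```

Call:
send_rows:
  moves:
    - [25,-1,0,0]
    - [25,0,0,0]
    - [25,0,0,0]
    - [18,0,0,0]
    - [14,0,0,0]
    - [9,0,0,0]
    - [5,0,0,0]
    - [0,0,0,0]

```text
time: 16.7
tool_pos: [424.6, -127.5, 10.6]
tcp_rot: [-1.925, 1.571, 2.917]
contact_force: [-0.5, -0.7, -0.6]
grip_width: 68.6
```

Call:
send_rows:
  moves:
    - [0,0,0,0]
    - [0,0,0,0]
    - [0,0,0,0]
    - [0,0,0,0]
    - [0,0,0,0]
    - [0,0,0,0]
  hand: 0

```text
time: 17.45
tool_pos: [424.8, -127.7, 11.0]
tcp_rot: [0.938, 1.57, -0.503]
contact_force: [0.7, -0.3, 5.1]
grip_width: 41.5
```

```bash
python3 -c "
from h import *
go('flux');go('Pflux')"
```

```text
flux pos [ 424.8 -127.7   11. ] ty,tz: 0.6 -0.6 yaw(y) deg 7.42 41.5
Pflux pos [ 424.8 -127.7   11. ] ty,tz: 175.2 -137.0 yaw(y) deg 7.42 41.5
```

Call:
send_rows:
  moves:
    - [-25,0,0,0]
    - [-35,0,0,0]
    - [-30,10,-10,0]
    - [0,30,-25,0]
    - [0,40,-32,0]
    - [0,40,-32,0]
    - [0,35,-25,0]
    - [0,20,-13,0]

```text
time: 18.45
tool_pos: [580.9, 32.7, 99.9]
tcp_rot: [-1.748, 1.57, 3.096]
contact_force: [-0.3, 0.3, -0.9]
grip_width: 41.3
```

Call:
send_rows:
  moves:
    - [0,0,0,0]
    - [0,0,0,0]
    - [0,0,0,0]

```text
time: 18.82
tool_pos: [579.5, 30.1, 100.6]
tcp_rot: [-1.512, 1.57, -2.954]
contact_force: [-0.1, 0.2, -0.8]
grip_width: 41.4
```

```bash
python3 -c "
from h import *
go('Pflux')"
```

```text
Pflux pos [579.5  30.1 100.6] ty,tz: 1.4 -0.5 yaw(y) deg 7.37 41.4
```

Target z is 25.

Call:
send_rows:
  moves:
    - [25,1,0,0]
    - [22,0,0,0]
    - [14,0,0,0]
    - [8,0,0,0]
    - [4,0,0,0]
    - [2,0,0,0]
    - [0,0,0,0]
    - [0,0,0,0]

```text
time: 19.82
tool_pos: [581.6, 31.0, 26.1]
tcp_rot: [1.239, 1.57, -0.202]
contact_force: [0.3, 0.1, -1.9]
grip_width: 41.4
```

Call:
send_rows:
  moves:
    - [1.5,0,0,0]
    - [0,0,0,0]
    - [0,0,0,0]

```text
time: 20.2
tool_pos: [581.7, 31.0, 25.0]
tcp_rot: [1.271, 1.57, -0.17]
contact_force: [-1.1, 0.3, 4.9]
grip_width: 41.6
```

Call:
send_rows:
  moves:
    - [0,0,0,0]
    - [0,0,0,0]
    - [0,0,0,0]
    - [0,0,0,0]
    - [-10,0,0,0]
    - [-25,0,0,0]
    - [-30,0,0,0]
    - [-30,0,0,0]
  hand: 0.75

```text
time: 21.2
tool_pos: [581.4, 31.0, 120.8]
tcp_rot: [1.22, 1.57, -0.222]
contact_force: [-0.4, 0.2, -0.6]
grip_width: 68.9
```

```bash
python3 -c "
from h import *
go('grease')"
```

```text
grease pos [581.4  31.  120.8] ty,tz: -144.8 -8.8 yaw(y) deg 7.42 68.9
```

Call:
send_rows:
  moves:
    - [0,-20,-1,0]
    - [0,-35,-2,0]
    - [0,-40,-3,0]
    - [0,-30,-2,0]
    - [0,-20,-1,0]
    - [0,0,0,0]
    - [0,0,0,0]
    - [0,0,0,0]
  hand: 0.78

```text
time: 22.2
tool_pos: [437.4, 21.2, 119.3]
tcp_rot: [1.291, 1.57, -0.15]
contact_force: [-0.1, 0.5, -0.3]
grip_width: 71.7
```

```bash
python3 -c "
from h import *
go('grease')"
```

```text
grease pos [437.4  21.2 119.3] ty,tz: -0.7 0.1 yaw(y) deg 7.42 71.7
```

Go down to z ≈ 7.

Call:
send_rows:
  moves:
    - [25,-0.5,0,0]
    - [25,0,0,0]
    - [20,0,0,0]
    - [17,0,0,0]
    - [13,0,0,0]
    - [8,0,0,0]
    - [4,0,0,0]
    - [0,0,0,0]

```text
time: 23.2
tool_pos: [436.0, 21.2, 7.2]
tcp_rot: [0.638, 1.571, -0.803]
contact_force: [0.3, -0.5, -0.0]
grip_width: 71.8
```

Call:
send_rows:
  moves:
    - [0,0,0,0]
    - [0,0,0,0]
    - [0,0,0,0]
    - [0,0,0,0]
    - [0,0,0,0]
    - [0,0,0,0]
  hand: 0

```text
time: 23.95
tool_pos: [436.2, 21.1, 7.5]
tcp_rot: [1.218, 1.57, -0.223]
contact_force: [-0.2, 1.1, 5.5]
grip_width: 47.6
```

```bash
python3 -c "
from h import *
go('grease');go('Pgrease')"
```

```text
grease pos [436.2  21.1   7.5] ty,tz: 0.5 0.2 yaw(y) deg 7.42 47.6
Pgrease pos [436.2  21.1   7.5] ty,tz: 144.8 -75.9 yaw(y) deg 7.42 47.6
```

Call:
send_rows:
  moves:
    - [-25,0,0,0]
    - [-35,0,0,0]
    - [-30,5,-6,0]
    - [0,25,-14,0]
    - [0,35,-17,0]
    - [0,35,-17,0]
    - [0,30,-14,0]
    - [0,15.5,-8,0]

```text
time: 24.95
tool_pos: [570.9, 116.2, 96.3]
tcp_rot: [-1.577, 1.57, -3.018]
contact_force: [0.8, 0.2, -1.6]
grip_width: 47.8
```

Call:
send_rows:
  moves:
    - [0,0,0,0]
    - [0,0,0,0]
    - [0,0,0,0]

```text
time: 25.32
tool_pos: [569.6, 114.8, 97.1]
tcp_rot: [-1.425, 1.57, -2.866]
contact_force: [-0.3, -0.5, -0.2]
grip_width: 47.6
```

```bash
python3 -c "
from h import *
go('Pgrease')"
```

```text
Pgrease pos [569.6 114.8  97.1] ty,tz: 0.4 -0.2 yaw(y) deg 7.4 47.6
```

Target z is 21.5.

Call:
send_rows:
  moves:
    - [25,0,0,0]
    - [22,0,0,0]
    - [14,0,0,0]
    - [8,0,0,0]
    - [4,0,0,0]
    - [2,0,0,0]
    - [0,0,0,0]
    - [0,0,0,0]

```text
time: 26.32
tool_pos: [570.6, 115.4, 22.6]
tcp_rot: [1.359, 1.57, -0.082]
contact_force: [-0.6, -0.2, -0.9]
grip_width: 47.0
```

Call:
send_rows:
  moves:
    - [1.5,0,0,0]
    - [0,0,0,0]
    - [0,0,0,0]

```text
time: 26.7
tool_pos: [570.7, 115.3, 21.5]
tcp_rot: [1.421, 1.57, -0.02]
contact_force: [-2.5, 0.2, 4.7]
grip_width: 47.5
```

Call:
send_rows:
  moves:
    - [0,0,0,0]
    - [0,0,0,0]
    - [0,0,0,0]
    - [0,0,0,0]
    - [-10,0,0,0]
    - [-25,0,0,0]
    - [-30,0,0,0]
    - [-40,0,0,0]
  hand: 0.75

```text
time: 27.7
tool_pos: [569.9, 115.2, 126.7]
tcp_rot: [-1.55, 1.57, -2.991]
contact_force: [-0.3, -0.2, -0.4]
grip_width: 69.1
```

Call:
send_rows:
  moves:
    - [-20,-40,0,0]
    - [-20,-50,0,0]
    - [0,-50,0,0]
    - [0,-30,0,0]
    - [0,0,-40,0]
    - [0,0,-50,0]
    - [0,0,-30,0]
    - [0,0,0,0]

```text
time: 28.7
tool_pos: [386.0, 213.9, 166.3]
tcp_rot: [1.841, 1.57, 0.403]
contact_force: [-0.2, -0.7, -0.0]
grip_width: 69.0
```

```bash
python3 - <<'E'
from h import *
a=capture('top');b=capture('scene');pickle.dump((a,b),open('end.pkl','wb'))
A=cv2.resize(a['image'][130:250,165:365],None,fx=2,fy=2,interpolation=3);B=cv2.resize(b['image'][120:290,170:370],None,fx=2,fy=2,interpolation=3)
A=cv2.copyMakeBorder(A,0,340-240,0,0,0);cv2.imwrite('pics/end.png',np.hstack([A,B])[:,:,::-1])
E
```

```text
(no output)
```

View pics/end.png

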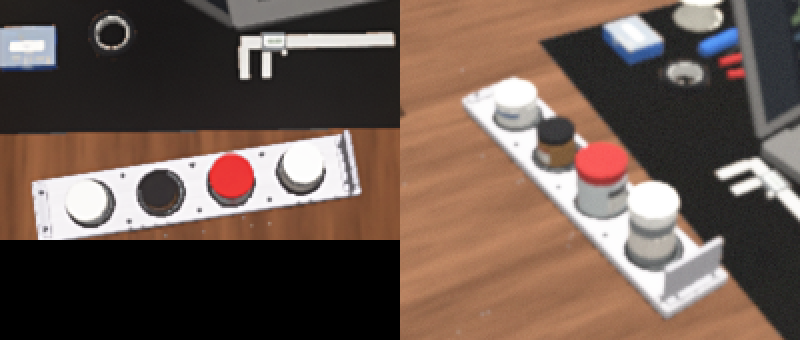

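The pots stand in the right order, upright and centred by eye: grease (89,200), flux (158,190), bolt (231,176) and paste (301,166) in the top crop. The bystanders look undisturbed. I'll check the lids numerically.

```bash
python3 - <<'E'
from h import *
a,b=pickle.load(open('end.pkl','rb')); 
hsv=cv2.cvtColor(a['image'],cv2.COLOR_RGB2HSV).astype(int)
m=(hsv[...,1]>180)&((hsv[...,0]<6)|(hsv[...,0]>174))&(hsv[...,2]>120);m[:200]=0;m[240:]=0
r=max(blobs(m))[1][0]
D=np.array([.128,-.992]);A=np.array([.992,.128])
for n,u,v,z in [('grease',165+89/2,130+200/2,48),('flux',165+157/2,130+189/2,54),('bolt',*r,72),('paste',165+301/2,130+166/2,82)]:
    e=cast(a,u,v,z)[:2]-P['P'+n]; print(n,'along',(D@e).round(1),'across',(A@e).round(1))
E
```

```text
grease along 4.3 across -2.5
flux along -0.3 across -2.3
bolt along 1.0 across -2.6
paste along -3.5 across -4.9
```

All are well inside ±12 mm, so I'm handing it in.

```bash
python3 -c "
from plant import close_job
print(close_job())"
```

```text
the job is handed in; nothing more can be done
None
```

I placed all four pots on the ledge in height order and handed the job in at about 29 s of the 96 s allowed. From the end plate outwards they stand paste jar, bolt pot, flux jar, grease pot.

- **Last pictures:** both views showed the pots upright on their pads and the gripper clear. The blue box, tape roll and caliper looked undisturbed, but I judged that by eye and did not measure it. I did not touch the purple look-alike.
- **Position check:** the lids measured in the top view came out within about 5 mm of the pad centres, against the 12 mm allowed. The bolt pot's lid was found by colour mask. The other three were read off the picture by eye, so they are only good to a few millimetres.
- **Disagreement:** the across-ledge offsets were all slightly negative, about −2 to −5 mm. The arm's own readings at release were within about 2 mm of the pads. I put this down to camera calibration and the by-eye readings, and did not correct it.

No check failed. The hand-in gave no verdict.

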